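# Wind the marking lift up one turn and lock it

### The job

Raise the lift platform for the next part: with your fingertips, push the hand wheel round clockwise (seen from above) by its yellow handle through exactly one full turn, so that the handle comes back to the red pointer where it started. Then push the red lock lever all the way over, away from the wheel. Only push: do not grip or force the handle, do not wind the wheel backwards from its start, and leave the loose things (the brass blank on the platform, the bottle, the jar and the screwdriver) as they are.

Things in the scene. Friction and masses are not known exactly. Their poses are not given: they have to be found in the camera images.
- unit: The fixed lift unit: aluminium base plate 240 mm (its x) by 540 mm (its y) by 15 mm thick on the table; origin at the centre of its underside, x away from the robot at yaw 0, z up. In its frame the wheel's axis stands at (0, 115) mm, the steel lift platform (150 by 110 mm, top 90 mm above the table; it rises 6 mm per clockwise turn of the wheel) is centred at (0, -60) mm, and the lock lever at (0, -225) mm. The unit cannot move.
- wheel_axis (a point): Centre of the top face of the solid dark hand wheel (diameter 160 mm, top face 105 mm above the table), on its vertical axis. A hub of 34 mm diameter rises 9 mm above it. Below the wheel is a round blue gearbox with a fixed red pointer, 14 mm wide, whose tip comes up just outside the wheel's rim, 86 to 98 mm from the axis and up to 102 mm above the table, in line with the handle as it stands at the start.
- handle: The upright yellow handle of the wheel, a round grip that can also spin on its own pin, 23 mm in diameter over its upper half (16 mm at its foot), 60 mm tall, standing on the wheel's top face 62 mm from the axis. Origin at the centre of its foot (105 mm above the table).
- wheel (a joint): Turn of the hand wheel in rad: 0 at the start with the handle at the red pointer, growing clockwise seen from above; 6.283 is one full turn. It has steady friction (about 2 N at the handle), does not coast noticeably when pushed slowly and stays where it is left.
- lock_base: The lock lever's fixed grey block, 70 by 50 by 25 mm, on the base plate; origin at the centre of its underside (15 mm above the table). Its x axis is the direction in which the lever has to be pushed (the unit's -y, away from the wheel); the lever's pivot lies 22 mm above its origin, along its y axis.
- lock_tip (a point): Centre of the red ball (26 mm in diameter) at the end of the lock lever, a 10 mm steel rod 80 mm long from the pivot. At the start the ball stands 38 mm from the pivot on the wheel's side and about 107 mm above the table; fully over, it stands 38 mm on the other side at the same height.
- lock (a joint): Angle of the lock lever in rad: 0 at the start, leaning 0.5 rad towards the wheel; 1.0 fully over against its stop, leaning 0.5 rad away from the wheel. Light friction (under 1 N at the ball); it stays where it is left.
- blank: Loose brass blank 60 by 40 by 10 mm lying on the platform; origin at the centre of its underside. Leave alone.
- bottle: Loose amber bottle, 40 mm diameter, 100 mm tall, standing on the table before or beyond the unit; origin at the centre of its underside. Leave alone.
- jar: Loose white jar with a black lid, 54 mm diameter, 55 mm tall, standing on the table before or beyond the unit; origin at the centre of its underside. Leave alone.
- driver: Loose screwdriver with an orange handle, 170 mm long, lying on the table beyond the unit. Leave alone.

How it is judged:
By the outcome, as a careful person would: the job done as asked, in the order asked, and still so for the second after the job is handed in, with the robot touching nothing.
It also fails if it takes over 72 s, if anything falls off the work surface, if the arm or the gripper's body presses on something with over 40 N, if the wrist force passes 120 N, or if a joint passes its speed limit or range.

### The arm

A 7-joint arm with a two-finger parallel gripper is mounted at the origin on the work surface. World frame = base frame: x ahead of the robot, y to its left, z up, the work surface at z = 0. Lengths are in m, angles in rad, forces in N, time in s.
With the tool pointing down it reaches from about 0.4 to 0.925 m from the base axis. Payload 4.1 kg.
Tool frame: the origin (TCP) lies midway between the tips of the shut fingers; the grasp point (between the pads) lies 19 mm behind it; z points along the fingers, y is the direction in which the jaws open and shut (so a half turn about z gives the same grasp; the last joint's range is limited). The gripper opens to 85 mm and grips with 20 to 120 N. Pads are 22 mm wide; open, the fingers measure 114 mm over their backs; the gripper's body (76 mm by 85 mm) begins 54 mm behind the grasp point. The pads swing forward as they close: fully open they stand 13 mm farther back than shut.
Start: joints at [1.074, 0.398, 0.045, 1.537, -0.019, 1.207, -0.051], TCP at [0.252, -0.599, 0.231] pointing down, gripper open.
Joint ranges: [-2.82, 2.82], [-0.49, 2.23], [-1.37, 1.46], [0, 2.46], [-1.36, 4.5], [0.23, 2], [-2.94, 2.94]. Speed limits (rad/s): [2.57, 2.57, 3.14, 3.14, 3.14, 3.14, 3.14].

### API

Orientations are given as a rotation vector (axis times angle).
In Python, from bench import * gives the robot as it stands.
- The arm moves only by the shell command python3 -m jog 'ROWS' [FORCE]. ROWS is JSON, a list of rows, each a list of 7 numbers: the finger opening in mm, from 0 to 85.4, then the shift along the tool's x, y, z in mm, then the turn, a rotation vector about the tool's x, y, z in degrees. A call has 1 to 8 rows; each row shifts and turns the pose as measured when the row begins, along the tool's axes as they then stand; what a row does not reach is not made up. A row lasts 1/12 s, in which the tool goes at most 41.7 mm and 7.16 degrees, less where a joint would pass 70% of its speed; a pose out of reach is approached as far as the arm can. A call with a gripper value outside its range is refused whole. The fingers move at their own pace and stop on an object; FORCE is the grip in N (left out, the last holds). Time passes only in rows, so rows that do not move let the fingers close. It gives the time, the measured TCP pose, the force and the opening at its end, in the units of the state.
- sense(): the state, without advancing time (a new reading comes with each control period).
- read_camera(name): name is "scene" or "top"; returns a dict with "frame" (400x640x3 uint8, red, green, blue), "K" (3x3 intrinsics, pixels), "distortion" ([k1, k2, p1, p2, k3] as OpenCV has them; the pictures are not rectified), "position" and "rotation" of the camera in the world. Camera axes: x right, y up, looking along -z (the intrinsics and any distortion apply to the point x, -y, -z); pixel columns grow to the right and rows downward; lengths in m; the calibration is good to about 2 mm. A picture is of the moment at which its call begins. There is no depth.
- job_done(): hands the job in, once; it reports no verdict.
The state is a dict: "t": time; "joint_pos": joint angles; "joint_velocities": joint speeds; "joint_efforts": joint torques, N m; "tool_pos": TCP position; "tool_rot": TCP orientation; "wrist_force": force on the tool from outside, world axes, zero at the start; "wrist_torque": the same for the moment, N m; "width": finger opening in m.
Only numpy, scipy, OpenCV 4.12 (cv2) and the standard library are available. Lean on these libraries where they do the work, as an engineer would, in place of code of your own. Each camera call takes 0.05 s, during which the arm holds its last target.

## Working session

There is one attempt and no reset: what is moved stays moved. The work goes in short steps, Python scripts to look and compute and a shell command to move; the robot and the scene stay as the last step left them, time stands still between calls to the robot, and variables do not carry over. Pictures are saved under pics/ and viewed, and the job is handed in when it is done.

```bash
mkdir -p pics; ls; python3 - <<'E'
from bench import *
import cv2
s=sense(); print({k:(np.round(v,3).tolist() if hasattr(v,'__len__') else v) for k,v in s.items()} if 'np' in globals() else s)
for n in("scene","top"):
    c=read_camera(n); cv2.imwrite(f"pics/{n}0.png",c["frame"][:,:,::-1]); print(n,c["K"],c["distortion"],c["position"],c["rotation"])
E
```

```text
pics
{'t': 0.0, 'joint_pos': array([ 1.07400339,  0.39919293,  0.04504196,  1.53791047, -0.0187015 ,
        1.20687669, -0.05072513]), 'joint_velocities': array([ 0.00088273,  0.00129658, -0.00029845, -0.00184821, -0.00075103,
       -0.00012387,  0.00031837]), 'joint_efforts': array([ 1.12795854e-04, -4.75128472e+01,  1.36473253e+00, -2.54227048e+01,
        1.15454945e-02,  9.30479262e-03, -5.71880889e-06]), 'tool_pos': array([ 0.25156603, -0.59864803,  0.23024946]), 'tool_rot': array([-3.07777465e+00, -6.20486207e-01,  8.20438855e-04]), 'wrist_force': array([ 0.3155248 , -0.20146015, -1.2797701 ]), 'wrist_torque': array([-0.02383832,  0.03238464,  0.00482832]), 'width': 0.08559458531883042}
scene [[516.96935479   0.         316.4201122 ]
 [  0.         516.96935479 201.4919305 ]
 [  0.           0.           1.        ]] [-0.02883764  0.          0.          0.          0.        ] [1.32927982 0.03913455 0.97887189] [0.54168378 0.54666487 1.56812155]
top [[405.73429186   0.         321.56323656]
 [  0.         405.73429186 197.97338779]
 [  0.           0.           1.        ]] [-0.08123946  0.          0.          0.          0.        ] [ 0.51475326 -0.00267038  0.82868343] [ 0.08758082 -0.082953   -1.56583187]
```

View pics/scene0.png

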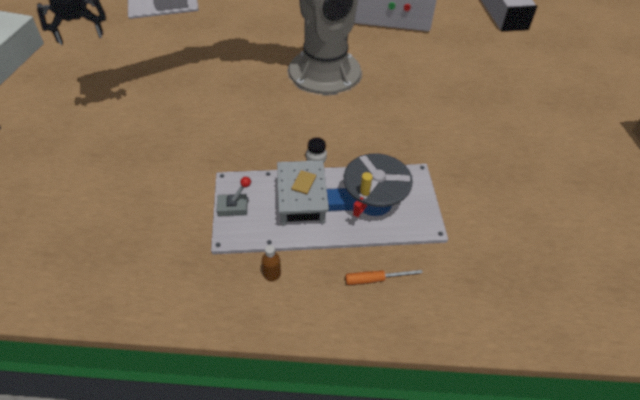

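View pics/top0.png

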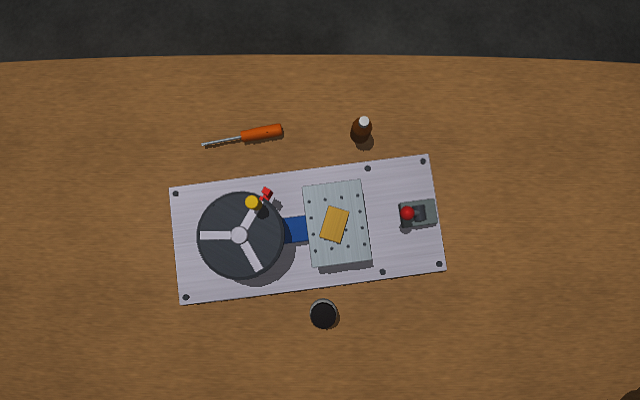

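The top view shows the hub at (239,236), the handle top at (251,202), the pointer at (266,193), the ball at (407,213) and the jar at (323,315). The bottle is at (362,128). Next I'll measure these.

```bash
cat > h.py <<'E'
from bench import *
import numpy as np, cv2
from scipy.spatial.transform import Rotation as R
def ray(c,uv):
    p=cv2.undistortPoints(np.array([[uv]],float),np.array(c["K"]),np.array(c["distortion"]))[0,0]
    d=R.from_rotvec(c["rotation"]).apply([p[0],-p[1],-1.]); return np.array(c["position"]),d/np.linalg.norm(d)
def onz(c,uv,z):
    o,d=ray(c,uv); return o+d*(z-o[2])/d[2]
def two(c1,u1,c2,u2):
    o1,d1=ray(c1,u1);o2,d2=ray(c2,u2)
    A=np.stack([d1,-d2],1);t=np.linalg.lstsq(A,o2-o1,rcond=None)[0]
    a,b=o1+t[0]*d1,o2+t[1]*d2; return (a+b)/2,np.linalg.norm(a-b)
def blobs(f,lo,hi,amin=8):
    h=cv2.cvtColor(f,cv2.COLOR_RGB2HSV); m=cv2.inRange(h,np.array(lo),np.array(hi))
    n,l,s,ce=cv2.connectedComponentsWithStats(m); return [(ce[i].round(1).tolist(),s[i].tolist()) for i in range(1,n) if s[i][4]>=amin]
E
python3 - <<'E'
from h import *
S=read_camera("scene");T=read_camera("top")
for n,c in(("S",S),("T",T)):
    print(n,"yellow",blobs(c["frame"],(22,180,120),(32,255,255)))
    print(n,"red",blobs(c["frame"],(0,190,100),(4,255,255)),blobs(c["frame"],(175,190,100),(180,255,255)))
    g=cv2.resize(c["frame"][140:330,150:460] if n=="T" else c["frame"][120:300,190:460],None,fx=2.5,fy=2.5,interpolation=cv2.INTER_CUBIC)
    cv2.imwrite(f"pics/{n}zoom.png",g[:,:,::-1])
f=T["frame"];h=cv2.cvtColor(f,cv2.COLOR_RGB2HSV)
m=cv2.inRange(h,np.array((0,0,120)),np.array((180,60,255)))
m=cv2.morphologyEx(m,cv2.MORPH_CLOSE,np.ones((5,5)))
cs,_=cv2.findContours(m,cv2.RETR_EXTERNAL,cv2.CHAIN_APPROX_NONE);k=max(cs,key=cv2.contourArea)
hull=cv2.convexHull(k); ap=cv2.approxPolyDP(hull,8,True)[:,0]
w=np.array([onz(T,p,0.015) for p in ap]);print(ap.tolist(),w.round(4).tolist())
hw=np.array([onz(T,p[0],0.015)[:2] for p in hull],np.float32);print(cv2.minAreaRect(hw*1000))
E
```

```text
S yellow []
S red [([245.1, 182.2], [242, 179, 7, 7, 19]), ([358.7, 207.3], [355, 203, 8, 12, 40])] []
T yellow [([251.1, 201.4], [245, 195, 13, 14, 135])]
T red [([264.9, 193.2], [259, 187, 11, 13, 64]), ([407.0, 212.4], [401, 207, 13, 12, 126])] []
[[428, 155], [446, 269], [179, 303], [169, 187]] [[0.6929, -0.2183, 0.015], [0.4615, -0.2493, 0.015], [0.3918, 0.2836, 0.015], [0.6251, 0.3127, 0.015]]
((542.9262084960938, 32.10743713378906), (239.3133087158203, 538.8239135742188), 7.694361209869385)
```

View pics/Tzoom.png

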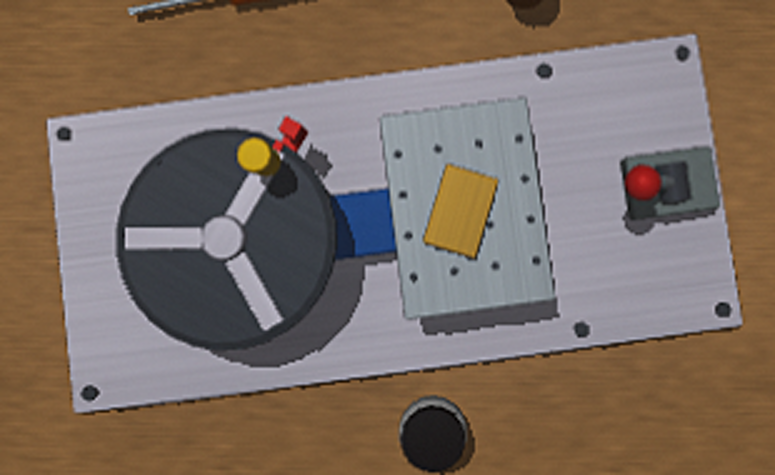

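View pics/Szoom.png

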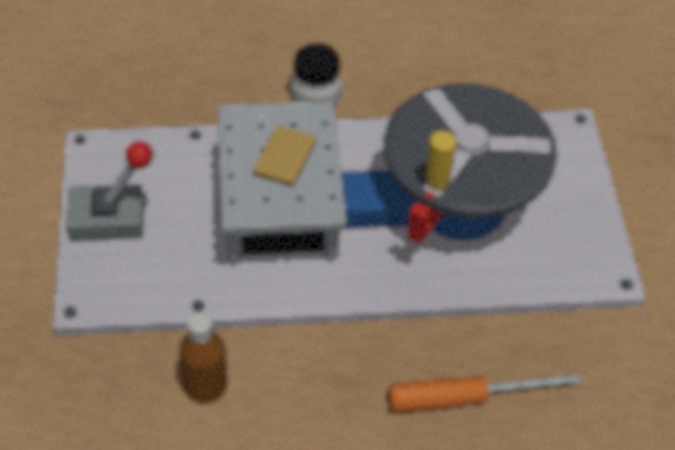

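```bash
python3 - <<'E'
from h import *
S=read_camera("scene");T=read_camera("top")
C=np.array([.5429,.0321]);a=np.radians(7.69);ux=np.array([np.cos(a),np.sin(a)]);uy=np.array([-ux[1],ux[0]])
A=C+.115*uy;print("axis plate",A,"lockbase",C-.225*uy,"ball",C-.187*uy)
print("hub top",onz(T,(239,236),.114), "scene",onz(S,(190+473/2.5,120+135/2.5),.114))
H=onz(T,(251.1,201.4),.165);print("handle",H,"scene",onz(S,(190+442/2.5,120+143/2.5),.165))
d=H[:2]-A;print("r",np.hypot(*d),"ang",np.degrees(np.arctan2(d[1],d[0])))
print("pointer",onz(T,(150+292/2.5,140+132/2.5),.1), "ball top",onz(T,(407,212.4),.107),"S",onz(S,(245.5,182),.107))
# wheel ellipse fit
f=T["frame"];h=cv2.cvtColor(f,cv2.COLOR_RGB2HSV)
print("jar",onz(T,(150+432/2.5,140+438/2.5),.055),"bottle",onz(T,(364,121),.1))
print("blank",[onz(T,(150+u/2.5,140+v/2.5),.1).round(3).tolist() for u,v in((448,163),(498,180),(475,258),(424,241))])
E
```

```text
axis plate [0.52751148 0.14606576] lockbase [ 0.57300798 -0.19087648] ball [ 0.56792307 -0.15321823]
hub top [0.5248273  0.14482884 0.114     ] scene [0.5255833  0.14872049 0.114     ]
handle [0.5810794  0.11557347 0.165     ] scene [0.58435662 0.1157054  0.165     ]
r 0.0616384781947206 ang -29.649682967856506
pointer [0.6033363 0.098909  0.1      ] ball top [ 0.56798294 -0.15325159  0.107     ] S [ 0.56751044 -0.15144461  0.107     ]
jar [ 0.37837448 -0.00331552  0.055     ] bottle [ 0.73782124 -0.07846278  0.1       ]
blank [[0.581, -0.014, 0.1], [0.569, -0.05, 0.1], [0.513, -0.034, 0.1], [0.525, 0.003, 0.1]]
```

Two independent measurements agree: the axis is at about (0.527, 0.1455), and the handle is at −29.6° with a radius of 62 mm. My plan is to hold the fingers about 8 mm apart as an open fork, narrower than the handle, and push with their edges so the tool turns with the wheel.

```bash
cat >> h.py <<'E'
AX=np.array([.527,.1455])
def yaw():
    M=R.from_rotvec(sense()["tool_rot"]).as_matrix(); return np.degrees(np.arctan2(M[1,0],M[0,0])),M
def to(x,y,z,psi=None):
    s=sense();p,M=yaw();d=M.T@(np.array([x,y,z])-s["tool_pos"])*1000
    print("t %.2f pos %s yaw %.1f tilt %.2f"%(s["t"],s["tool_pos"].round(4),p,np.degrees(np.arccos(-M[2,2]))),"tool delta mm",d.round(1),"turn z deg",None if psi is None else round((p-psi+180)%360-180,1),"F",s["wrist_force"].round(1),"w",round(s["width"]*1000,1),"J",s["joint_pos"].round(2))
E
python3 -c "
from h import *
to(.598,.145,.231,240)"
```

```text
t 0.30 pos [ 0.2517 -0.5991  0.231 ] yaw 22.8 tilt 0.03 tool delta mm [ 6.075e+02 -5.518e+02  3.000e-01] turn z deg 142.8 F [-0.1 -0.6 -0.2] w 85.6 J [ 1.07  0.4   0.05  1.54 -0.02  1.21 -0.05]
```

```bash
r='[8,30,-27.2,0,0,0,0]'; python3 -m jog '[[8,30,-27.2,0,0,0,0],[8,30,-27.2,0,0,0,0],[8,30,-27.2,0,0,0,0],[8,30,-27.2,0,0,0,0],[8,30,-27.2,0,0,0,0],[8,30,-27.2,0,0,0,0],[8,30,-27.2,0,0,0,0],[8,30,-27.2,0,0,0,0]]'
python3 -m jog '[[8,30,-27.2,0,0,0,0],[8,30,-27.2,0,0,0,0],[8,30,-27.2,0,0,0,0],[8,30,-27.2,0,0,0,0],[8,30,-27.2,0,0,0,0],[8,30,-27.2,0,0,0,0],[8,30,-27.2,0,0,0,0],[8,30,-27.2,0,0,0,0]]'
python3 -c "
from h import *
to(.598,.145,.231,240)"
```

```text
t: 0.97
tool_pos: [0.3866, -0.3067, 0.2278]
tool_rot: [3.08, 0.586, -0.009]
wrist_force: [1.1, -0.2, 0.2]
width: 0.0081
t: 1.63
tool_pos: [0.5316, -0.0066, 0.2274]
tool_rot: [3.076, 0.582, -0.001]
wrist_force: [0.9, -1.2, -1.1]
width: 0.0081
t 1.63 pos [ 0.5316 -0.0066  0.2274] yaw 21.4 tilt 0.64 tool delta mm [ 117.2 -116.8   -5.1] turn z deg 141.4 F [ 0.9 -1.2 -1.1] w 8.1 J [ 0.27  0.21 -0.4   1.82  0.1   1.14 -1.36]
```

```bash
python3 -m jog '[[8,32,-29,0,0,0,0],[8,32,-29,0,0,0,0],[8,32,-29,-3,0,0,0],[8,18,-29,-3,0,0,-5],[8,0,0,0,0,0,-7],[8,0,0,0,0,0,-7],[8,0,0,0,0,0,-7],[8,0,0,0,0,0,-7]]' >/dev/null
python3 -m jog '[[8,0,0,0,0,0,-7],[8,0,0,0,0,0,-7],[8,0,0,0,0,0,-7],[8,0,0,0,0,0,-7],[8,0,0,0,0,0,-7],[8,0,0,0,0,0,-7],[8,0,0,0,0,0,-7],[8,0,0,0,0,0,-7]]' >/dev/null
python3 -m jog '[[8,0,0,0,0,0,-7],[8,0,0,0,0,0,-7],[8,0,0,0,0,0,-7],[8,0,0,0,0,0,-7],[8,0,0,0,0,0,-7],[8,0,0,0,0,0,-7],[8,0,0,0,0,0,-7],[8,0,0,0,0,0,-7]]'
python3 -c "
from h import *
to(.598,.145,.231,240)"
```

```text
t: 3.63
tool_pos: [0.594, 0.155, 0.2309]
tool_rot: [0.279, 3.126, -0.008]
wrist_force: [-0.5, 0.6, -0.1]
width: 0.0083
t 3.63 pos [0.594  0.155  0.2309] yaw 169.8 tilt 0.35 tool delta mm [-5.7 -9.2 -0. ] turn z deg -70.2 F [-0.5  0.6 -0.1] w 8.3 J [ 0.37  0.48 -0.96  1.61  0.41  1.27  0.73]
```

```bash

python3 -m jog '[[8,0,0,0,0,0,-7],[8,0,0,0,0,0,-7],[8,0,0,0,0,0,-7],[8,0,0,0,0,0,-7],[8,0,0,0,0,0,-7],[8,0,0,0,0,0,-7],[8,0,0,0,0,0,-7],[8,0,0,0,0,0,-7]]' >/dev/null
python3 -m jog '[[8,0,0,0,0,0,-7],[8,0,0,0,0,0,-7],[8,0,0,0,0,0,-3],[8,0,0,0,0,0,0]]'
python3 -c "
from h import *
to(.598,.145,.132,240.4)"
```

```text
t: 4.63
tool_pos: [0.5951, 0.1503, 0.2294]
tool_rot: [1.679, -2.651, 0.013]
wrist_force: [-0.3, -1.3, -0.2]
width: 0.008
t 4.63 pos [0.5951 0.1503 0.2294] yaw -115.3 tilt 0.49 tool delta mm [ 2.9 -4.3 97.4] turn z deg 4.3 F [-0.3 -1.3 -0.2] w 8.0 J [ 0.53  0.61 -1.25  1.61  0.6   1.36  1.9 ]
```

```bash

python3 -m jog '[[8,0.5,-1,25,0,0,1],[8,0.5,-1,25,0,0,1],[8,0.5,-1,25,0,0,1],[8,0.5,-1,15,0,0,1],[8,0,0,7,0,0,0],[8,0,0,0,0,0,0]]'
python3 - <<'E'
from h import *
to(.598,.145,.132,240.4)
for n in("scene","top"):
    c=read_camera(n); f=c["frame"]; g=f[140:330,150:460] if n=="top" else f[120:300,190:460]
    cv2.imwrite(f"pics/{n}1.png",cv2.resize(g,None,fx=2.5,fy=2.5)[:,:,::-1])
E
```

```text
t: 5.13
tool_pos: [0.6003, 0.1447, 0.1297]
tool_rot: [-1.566, 2.723, -0.016]
wrist_force: [-0.7, -1.1, -0.5]
width: 0.0076
t 5.13 pos [0.6003 0.1447 0.1297] yaw -120.2 tilt 0.58 tool delta mm [ 0.9  2.1 -2.3] turn z deg -0.6 F [-0.7 -1.1 -0.5] w 7.6 J [ 0.48  0.69 -1.15  1.71  0.69  1.2   1.76]
```

View pics/scene1.png

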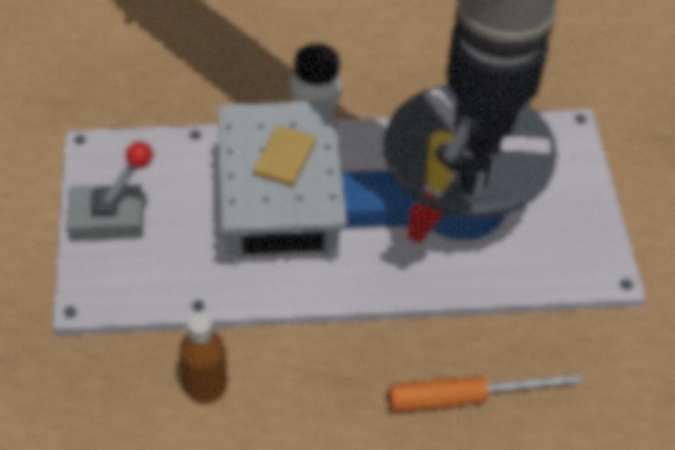

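View pics/top1.png

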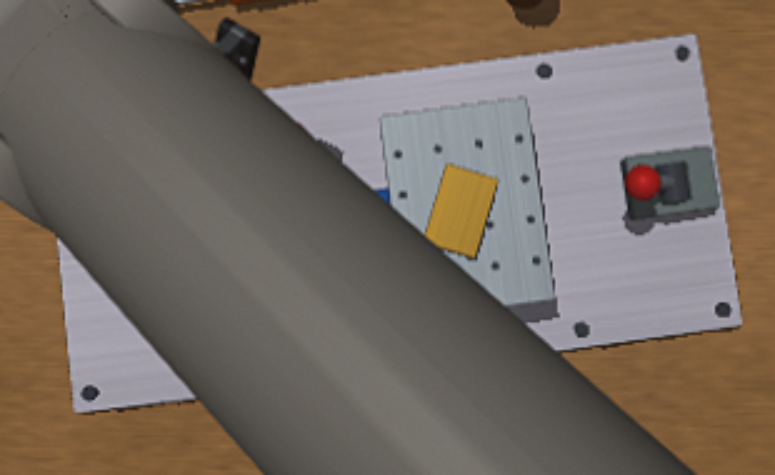

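```bash
cat >> h.py <<'E'
def st(b=21.8,th0=-29.6):
    s=sense();p,M=yaw();P=s["tool_pos"]
    a=M.T@np.r_[AX-P[:2],0]*1000
    H=P[:2]+M[:2,0]*b/1000-AX; th=np.degrees(np.arctan2(H[1],H[0]))
    print("t %.2f z %.4f tilt %s | handle r %.1f turned %.1f (mod360) yawerr %.1f | axis in tool %s | F tool %s J1,3,7 %s"%(s["t"],P[2],(M[:2,2]*57.3).round(1),np.hypot(*H)*1000,(th0-th)%360,(p-(th-90)+180)%360-180,a[:2].round(1),(M.T@s["wrist_force"]).round(1),s["joint_pos"][[0,2,6]].round(2)))
E
python3 -c "
from h import *
st()"
python3 -m jog '[[8,4,1,-1,0,0,0],[8,4,1,-1,0,0,0],[8,4,0,0,0,0,0]]'
python3 -c "
from h import *
st()"
python3 -m jog '[[8,4,-0.5,0,0,0,2],[8,4.5,-1,0,0,0,4],[8,5.5,-1.6,0,0,0,5]]'
python3 -c "
from h import *
st()"
```

```text
t 5.23 z 0.1317 tilt [ 0.5 -0.4] | handle r 66.1 turned 347.0 (mod360) yawerr -13.6 | axis in tool [37.3 64.2] | F tool [-0.2 -0.   0.6] J1,3,7 [ 0.48 -1.15  1.76]
t: 5.48
tool_pos: [0.5947, 0.138, 0.1374]
tool_rot: [-1.563, 2.714, -0.017]
wrist_force: [-0.1, 0.1, 0.7]
width: 0.008
t 5.48 z 0.1374 tilt [ 0.8 -0.3] | handle r 62.6 turned 355.3 (mod360) yawerr -5.2 | axis in tool [27.5 62.4] | F tool [-0.   0.1 -0.7] J1,3,7 [ 0.51 -1.17  1.77]
t: 5.73
tool_pos: [0.5911, 0.1259, 0.1404]
tool_rot: [-1.284, 2.847, -0.013]
wrist_force: [2.4, 2.1, -2.4]
width: 0.0082
t 5.73 z 0.1404 tilt [1.2 0. ] | handle r 61.4 turned 6.3 (mod360) yawerr -5.5 | axis in tool [27.7 61.1] | F tool [-3.1 -0.4  2.4] J1,3,7 [ 0.53 -1.14  1.62]
```

```bash
cat >> h.py <<'E'
_st=st
def st(*k):
    _st(*k); p,M=yaw(); d=M.T@np.array([0,0,-1.]); print("  tilt fix rx,ry deg",np.degrees(np.cross([0,0,1],d))[:2].round(1))
E
python3 -c "
from h import *
st()"
python3 -m jog '[[8,5.5,-1.6,4,0,0,3],[8,5.5,-1.6,3,0,0,4],[8,5.5,-1.6,2,0,0,5],[8,5.5,-1.6,1,0,0,5]]'
python3 -c "
from h import *
st()"
```

```text
t 5.73 z 0.1404 tilt [1.2 0. ] | handle r 61.4 turned 6.3 (mod360) yawerr -5.5 | axis in tool [27.7 61.1] | F tool [-3.1 -0.4  2.4] J1,3,7 [ 0.53 -1.14  1.62]
  tilt fix rx,ry deg [-0.9  0.8]
t: 6.07
tool_pos: [0.5851, 0.1096, 0.1369]
tool_rot: [-0.821, 2.991, -0.001]
wrist_force: [1.7, 1.0, -0.9]
width: 0.0078
t 6.07 z 0.1369 tilt [2.2 0.6] | handle r 61.3 turned 20.5 (mod360) yawerr -9.2 | axis in tool [31.6 60.5] | F tool [-2. -0.  1.] J1,3,7 [ 0.54 -1.08  1.36]
  tilt fix rx,ry deg [-0.6  2.2]
```

```bash

python3 -m jog '[[8,6,-1.8,2,-0.3,0.8,2],[8,6,-1.8,2,-0.3,0.8,3],[8,6,-1.8,1,-0.2,0.8,3],[8,6,-1.8,1,-0.2,0.6,4]]'
python3 -c "
from h import *
st()"
```

```text
t: 6.4
tool_pos: [0.5716, 0.0951, 0.1367]
tool_rot: [-0.493, 3.101, 0.016]
wrist_force: [1.4, 1.8, -2.9]
width: 0.0082
t 6.40 z 0.1367 tilt [-0.   0.6] | handle r 61.9 turned 37.7 (mod360) yawerr -4.6 | axis in tool [26.8 61.7] | F tool [-1.8  1.3  2.9] J1,3,7 [ 0.55 -1.04  1.21]
  tilt fix rx,ry deg [0.6 0.2]
```

```bash

python3 -m jog '[[8,6,-1.8,1.5,0.3,0.4,3],[8,6,-1.8,1.5,0.3,0.4,3],[8,6,-1.8,1,0.2,0.4,4],[8,6,-1.8,1,0,0.4,4],[8,6,-1.8,1,0,0.4,4],[8,6,-1.8,1,0,0.4,4]]'
python3 -c "
from h import *
st()"
```

```text
t: 6.9
tool_pos: [0.5455, 0.0807, 0.1371]
tool_rot: [-0.14, -3.124, 0.002]
wrist_force: [2.4, 0.4, -1.0]
width: 0.0081
t 6.90 z 0.1371 tilt [-0.8 -0. ] | handle r 63.0 turned 63.4 (mod360) yawerr -2.2 | axis in tool [24.2 62.9] | F tool [-2.3  0.6  0.9] J1,3,7 [ 0.53 -0.97  0.87]
  tilt fix rx,ry deg [-0.1 -0.8]
```

```bash

python3 -m jog '[[8,6,-1.5,1.5,0,-0.3,4],[8,6,-1.5,1.5,0,-0.2,4],[8,6,-1.5,1,0,-0.1,4],[8,6,-1.5,1,0,0,4],[8,6,-1.5,1,0,0,4],[8,6,-1.5,1,0,0,4]]'
python3 -c "
from h import *
st()"
```

```text
t: 7.4
tool_pos: [0.5172, 0.0804, 0.1375]
tool_rot: [0.822, 3.008, 0.009]
wrist_force: [2.7, -1.1, 0.2]
width: 0.0079
t 7.40 z 0.1375 tilt [ 1.4 -0. ] | handle r 61.1 turned 88.2 (mod360) yawerr -2.7 | axis in tool [24.7 61. ] | F tool [-2.9  0.5 -0.1] J1,3,7 [ 0.51 -0.9   0.48]
  tilt fix rx,ry deg [0.7 1.2]
```

```bash

python3 -m jog '[[8,6,-1.9,1.5,0.2,0.3,4],[8,6,-1.9,1.5,0.2,0.2,4],[8,6,-1.9,1.5,0.2,0.2,4],[8,6,-1.9,1.5,0,0,4],[8,6,-1.9,1,0,0,4],[8,6,-1.9,1,0,0,4]]'
python3 -c "
from h import *
st()"
```

```text
t: 7.9
tool_pos: [0.4904, 0.0911, 0.1368]
tool_rot: [1.461, 2.745, 0.012]
wrist_force: [1.7, -2.0, 0.9]
width: 0.0079
t 7.90 z 0.1368 tilt [ 1.8 -0.5] | handle r 60.8 turned 113.7 (mod360) yawerr -2.7 | axis in tool [24.7 60.7] | F tool [-2.7  0.3 -0.9] J1,3,7 [ 0.43 -0.83  0.05]
  tilt fix rx,ry deg [1.3 1.4]
```

```bash

python3 -m jog '[[8,6,-2.1,1.5,0.3,0.4,4],[8,6,-2.1,1.5,0.3,0.4,4],[8,6,-2.1,1.5,0.3,0.3,4],[8,6,-2.1,1.5,0.2,0.2,4],[8,6,-2,1,0.2,0.2,4],[8,6,-2,1,0.2,0.2,4]]'
python3 -c "
from h import *
st()"
```

```text
t: 8.4
tool_pos: [0.4695, 0.1138, 0.1351]
tool_rot: [2.043, 2.373, 0.013]
wrist_force: [0.3, -2.3, 1.6]
width: 0.008
t 8.40 z 0.1351 tilt [ 0.7 -0. ] | handle r 61.6 turned 140.9 (mod360) yawerr -0.9 | axis in tool [22.8 61.6] | F tool [-2.3 -0.  -1.6] J1,3,7 [ 0.34 -0.76 -0.4 ]
  tilt fix rx,ry deg [0.7 0.1]
```

```bash

python3 -m jog '[[8,6,-1.9,0.5,0.3,0.1,4.2],[8,6,-1.9,0.5,0.3,0.1,4.2],[8,6,-1.9,0.5,0.2,0.1,4.2],[8,6,-1.9,0.5,0.2,0.1,4.2],[8,6,-1.9,0.5,0.1,0.1,4.2],[8,6,-1.9,0.5,0.1,0.1,4.2]]'
python3 -c "
from h import *
st()"
```

```text
t: 8.9
tool_pos: [0.4602, 0.1432, 0.1353]
tool_rot: [2.544, 1.842, -0.002]
wrist_force: [1.1, -3.0, 0.3]
width: 0.0084
t 8.90 z 0.1353 tilt [-0.  -0.1] | handle r 62.7 turned 167.5 (mod360) yawerr -1.1 | axis in tool [23.  62.7] | F tool [-2.5  2.  -0.3] J1,3,7 [ 0.22 -0.7  -0.9 ]
  tilt fix rx,ry deg [0.  0.1]
```

```bash

python3 -m jog '[[8,6,-1.6,0.5,0,0,4.2],[8,6,-1.6,0.5,0,0,4.2],[8,6,-1.6,0.5,0,0,4.2],[8,6,-1.6,0.5,0,0,4.2],[8,6,-1.6,0.5,0,0,4.2],[8,6,-1.6,0.5,0,0,4.2]]'
python3 -c "
from h import *
st()"
```

```text
t: 9.4
tool_pos: [0.4666, 0.1735, 0.1352]
tool_rot: [2.889, 1.202, -0.01]
wrist_force: [-0.9, -2.7, 2.0]
width: 0.008
t 9.40 z 0.1352 tilt [-0.1 -0.8] | handle r 62.6 turned 194.4 (mod360) yawerr -0.8 | axis in tool [22.7 62.6] | F tool [-2.5  1.3 -2. ] J1,3,7 [ 0.08 -0.62 -1.42]
  tilt fix rx,ry deg [0.5 0.6]
```

```bash

python3 -m jog '[[8,-8,0,0,0,0,0],[8,-10,0,0,0.3,0.3,0],[8,-4,0,-20,0.3,0.3,0],[8,0,0,-25,0,0,0],[8,0,0,-25,0,0,-5],[8,0,0,0,0,0,-7],[8,0,0,0,0,0,-7],[8,0,0,0,0,0,-7]]'
python3 -m jog '[[8,0,0,0,0,0,-7],[8,0,0,0,0,0,-7],[8,0,0,0,0,0,-7],[8,0,0,0,0,0,-7],[8,0,0,0,0,0,-7],[8,0,0,0,0,0,-7],[8,0,0,0,0,0,-7],[8,0,0,0,0,0,-7]]' >/dev/null
python3 -m jog '[[8,0,0,0,0,0,-7],[8,0,0,0,0,0,-7],[8,0,0,0,0,0,-7],[8,0,0,0,0,0,-7],[8,0,0,0,0,0,-7],[8,0,0,0,0,0,-7],[8,0,0,0,0,0,-7],[8,0,0,0,0,0,-7]]'
python3 - <<'E'
from h import *
th=np.radians(-29.6-194);H=AX+.062*np.array([np.cos(th),np.sin(th)]);t=np.array([np.sin(th),-np.cos(th)])
P=H-.036*t;print(H,P); to(P[0],P[1],.134,-29.6-194-90+180)
for n in("scene","top"):
    c=read_camera(n); f=c["frame"]; g=f[140:330,150:460] if n=="top" else f[120:300,190:460]
    cv2.imwrite(f"pics/{n}2.png",cv2.resize(g,None,fx=2.5,fy=2.5)[:,:,::-1])
E
```

```text
t: 10.07
tool_pos: [0.4444, 0.1523, 0.2103]
tool_rot: [2.533, 1.858, 0.002]
wrist_force: [-0.3, 0.1, -0.3]
width: 0.008
t: 11.4
tool_pos: [0.4297, 0.134, 0.2113]
tool_rot: [-0.195, 3.128, -0.021]
wrist_force: [0.1, 1.3, -0.0]
width: 0.0078
[0.48210134 0.18825641] [0.45727504 0.16218622]
t 11.40 pos [0.4297 0.134  0.2113] yaw -172.9 tilt 0.86 tool delta mm [-30.4  25.6  77.2] turn z deg -39.3 F [ 0.1  1.3 -0. ] w 7.8 J [ 0.41  0.1  -0.86  2.    0.1   1.08  1.2 ]
```

View pics/scene2.png

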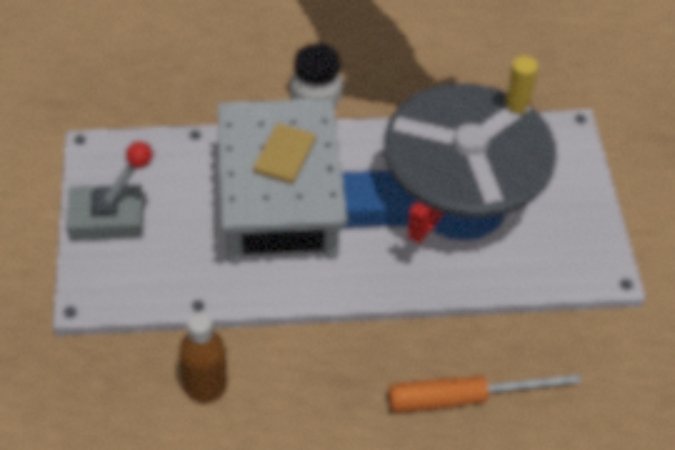

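```bash

python3 -c "
from h import *
S=read_camera('scene');H=onz(S,(190+523/2.5,120+65/2.5),.165)[:2]-AX;print(H,np.hypot(*H),-29.6-np.degrees(np.arctan2(H[1],H[0]))+360)"
python3 -m jog '[[8,0,0,0,0,0,-7],[8,0,0,0,0,0,-7],[8,0,0,0,0,0,-7],[8,0,0,0,0,0,-7],[8,0,0,0,0,0,-7],[8,0,0,0,0,0,-4],[8,0,0,0,0,0,0]]'
python3 - <<'E'
from h import *
to(.4573,.1622,.134,-29.6-194-90+180)
E
```

```text
[-0.04334903  0.04313642] 0.061154634559676666 195.25915189601304
t: 12.13
tool_pos: [0.4276, 0.1312, 0.2114]
tool_rot: [-1.233, 2.886, -0.028]
wrist_force: [1.2, -0.1, -0.9]
width: 0.0077
t 12.13 pos [0.4276 0.1312 0.2114] yaw -133.7 tilt 1.05 tool delta mm [-43.3   1.3  77.2] turn z deg -0.1 F [ 1.2 -0.1 -0.9] w 7.7 J [ 0.46  0.1  -0.91  2.01  0.11  1.08  1.88]
```

```bash

python3 -m jog '[[8,-20,0,0,0,0,0],[8,-20,0,10,0,0,0],[8,-2,0,25,0,0,0],[8,0,0,25,0,0,0],[8,0,0,15,0,0,0],[8,0,0,4,0,0,0]]'
python3 -c "
from h import *
to(.4573,.1622,.134,-29.6-194-90+180)
st(-21.8)"
```

```text
t: 12.63
tool_pos: [0.4609, 0.1596, 0.1317]
tool_rot: [-1.19, 2.896, -0.035]
wrist_force: [0.1, 0.5, -0.4]
width: 0.0082
t 12.63 pos [0.4609 0.1596 0.1317] yaw -135.3 tilt 1.40 tool delta mm [ 0.7  4.3 -2.5] turn z deg -1.7 F [ 0.1  0.5 -0.4] w 8.2 J [ 0.32  0.3  -0.88  2.02  0.32  0.94  1.63]
t 12.63 z 0.1317 tilt [ 1.  -0.9] | handle r 58.6 turned 180.5 (mod360) yawerr 164.8 | axis in tool [-37.1 -56.5] | F tool [-0.4  0.3  0.4] J1,3,7 [ 0.32 -0.88  1.63]
  tilt fix rx,ry deg [-1.4  0.1]
```

```bash

python3 -m jog '[[8,-4,3,0,-0.5,0,0],[8,-4,2,0,-0.5,0,0],[8,-5,1,0,-0.3,0,0],[8,-5,1,1,0,0,1]]'
python3 -c "
from h import *
st(-21.8)"
```

```text
t: 12.97
tool_pos: [0.4687, 0.1768, 0.1315]
tool_rot: [1.157, -2.92, 0.001]
wrist_force: [-2.3, -2.3, 2.5]
width: 0.0079
t 12.97 z 0.1315 tilt [-0. -0.] | handle r 62.8 turned 197.8 (mod360) yawerr -179.4 | axis in tool [-21.1 -62.8] | F tool [ 3.3 -0.1 -2.5] J1,3,7 [ 0.29 -0.87  1.59]
  tilt fix rx,ry deg [-0.  -0.1]
```

Contact is made again and the tool is aligned. I'll continue the push.

```bash

python3 -m jog '[[8,-6,1.6,0.5,0,0,4.2],[8,-6,1.6,0.5,0,0,4.2],[8,-6,1.6,0.5,0,0,4.2],[8,-6,1.6,0.5,0,0,4.2],[8,-6,1.6,0.5,0,0,4.2],[8,-6,1.6,0.5,0,0,4.2]]'
python3 -c "
from h import *
st(-21.8)"
```

```text
t: 13.47
tool_pos: [0.493, 0.2017, 0.1317]
tool_rot: [0.445, -3.101, 0.012]
wrist_force: [-2.2, -1.3, -0.3]
width: 0.008
t 13.47 z 0.1317 tilt [-0.4 -0.5] | handle r 63.7 turned 228.6 (mod360) yawerr -175.5 | axis in tool [-16.8 -63.5] | F tool [ 2.5 -0.7  0.4] J1,3,7 [ 0.15 -0.75  1.11]
  tilt fix rx,ry deg [-0.4 -0.6]
```

```bash

python3 -m jog '[[8,-5,0.8,0.5,0,0,5.5],[8,-5,0.8,0.5,0,0,5.5],[8,-5,1.2,0.5,0,0,5],[8,-5,1.2,0.5,0,0,5],[8,-5,1.2,0.5,0,0,5],[8,-5,1.2,0.5,0,0,5]]'
python3 -c "
from h import *
st(-21.8)"
```

```text
t: 13.97
tool_pos: [0.5202, 0.2127, 0.1319]
tool_rot: [-0.448, -3.095, 0.016]
wrist_force: [-2.1, 0.2, -1.1]
width: 0.0078
t 13.97 z 0.1319 tilt [-0.9 -0.5] | handle r 62.6 turned 253.4 (mod360) yawerr 176.5 | axis in tool [-25.6 -62.5] | F tool [ 2.  -0.4  1.1] J1,3,7 [ 0.03 -0.62  0.58]
  tilt fix rx,ry deg [-0.7 -0.7]
```

```bash

python3 -m jog '[[8,-6,1.8,0.5,-0.2,-0.2,3.5],[8,-6,1.6,0.5,-0.2,-0.2,3.5],[8,-6,1.6,0.5,-0.2,-0.2,4],[8,-6,1.6,0.5,0,0,4],[8,-6,1.6,0.5,0,0,4],[8,-6,1.6,0.5,0,0,4]]'
python3 -c "
from h import *
st(-21.8)"
```

```text
t: 14.47
tool_pos: [0.5532, 0.212, 0.132]
tool_rot: [-1.091, -2.934, 0.001]
wrist_force: [-2.6, 0.7, -1.9]
width: 0.008
t 14.47 z 0.1320 tilt [-0.6  0.2] | handle r 67.5 turned 279.7 (mod360) yawerr 178.5 | axis in tool [-23.6 -67.5] | F tool [ 2.4 -1.2  1.9] J1,3,7 [-0.03 -0.52  0.22]
  tilt fix rx,ry deg [-0.3 -0.6]
```

```bash

python3 -m jog '[[8,-5,-1,0.5,0,0,4.5],[8,-5,-0.5,0.5,-0.2,-0.2,4.5],[8,-5,0,0.5,-0.1,-0.2,4.5],[8,-5,0.5,0.5,0,0,4.5]]'
python3 -c "
from h import *
st(-21.8)"
```

```text
t: 14.8
tool_pos: [0.5654, 0.2032, 0.1325]
tool_rot: [-1.559, -2.716, -0.011]
wrist_force: [-1.6, 1.5, -1.4]
width: 0.0077
t 14.80 z 0.1325 tilt [-0.3  0.6] | handle r 62.9 turned 292.2 (mod360) yawerr 172.1 | axis in tool [-30.4 -62.3] | F tool [ 2.1 -0.7  1.5] J1,3,7 [-0.06 -0.45 -0.06]
  tilt fix rx,ry deg [ 0.1 -0.7]
```

```bash

python3 -m jog '[[8,-6,1,0.3,0,-0.2,2],[8,-6,1,0.3,0,-0.2,3],[8,-6,1,0.3,0,-0.2,3],[8,-6,1,0.3,0,0,3.5],[8,-6,1,0.3,0,0,4]]'
python3 -c "
from h import *
st(-21.8)"
```

```text
t: 15.22
tool_pos: [0.5813, 0.1878, 0.1344]
tool_rot: [-1.926, -2.468, -0.016]
wrist_force: [-0.6, 1.8, -2.0]
width: 0.0078
t 15.22 z 0.1344 tilt [-0.1  0.8] | handle r 63.2 turned 310.9 (mod360) yawerr 174.6 | axis in tool [-27.8 -62.9] | F tool [ 1.9 -0.2  2.1] J1,3,7 [-0.08 -0.39 -0.28]
  tilt fix rx,ry deg [ 0.1 -0.8]
```

```bash

python3 -m jog '[[8,-6,1,1,0,-0.3,3],[8,-6,1.3,1,0,-0.3,3],[8,-6,1.3,0.5,0,-0.2,3.5],[8,-6,1.3,0.5,0,0,4],[8,-6,1.3,0.5,0,0,4]]'
python3 -c "
from h import *
st(-21.8)"
```

```text
t: 15.63
tool_pos: [0.5923, 0.1695, 0.1355]
tool_rot: [-2.294, -2.131, -0.021]
wrist_force: [-1.2, 2.8, -1.5]
width: 0.0082
t 15.63 z 0.1355 tilt [0.2 0.9] | handle r 63.8 turned 328.4 (mod360) yawerr 173.8 | axis in tool [-28.7 -63.4] | F tool [ 2.6 -1.5  1.6] J1,3,7 [-0.1  -0.31 -0.53]
  tilt fix rx,ry deg [ 0.1 -0.9]
```

```bash

python3 -m jog '[[8,-5,0.8,1,0,-0.3,2],[8,-5,0.8,1,0,-0.3,2.5],[8,-5,0.8,0.5,0,-0.2,3],[8,-5,1,0.5,0,-0.2,3],[8,-4,0.8,0.5,0,0,3],[8,-3,0.5,0,0,0,2]]'
python3 - <<'E'
from h import *
st(-21.8)
for n in("scene","top"):
    c=read_camera(n); f=c["frame"]; g=f[140:330,150:460] if n=="top" else f[120:300,190:460]
    cv2.imwrite(f"pics/{n}3.png",cv2.resize(g,None,fx=2.5,fy=2.5)[:,:,::-1])
E
```

```text
t: 16.13
tool_pos: [0.5964, 0.1541, 0.1382]
tool_rot: [-2.575, -1.785, -0.029]
wrist_force: [-0.1, 1.4, -2.6]
width: 0.0081
t 16.13 z 0.1382 tilt [0.6 1. ] | handle r 62.9 turned 341.2 (mod360) yawerr 170.3 | axis in tool [-32.4 -62. ] | F tool [ 1.2 -0.5  2.6] J1,3,7 [-0.12 -0.25 -0.77]
  tilt fix rx,ry deg [ 0.2 -1.1]
```

View pics/scene3.png

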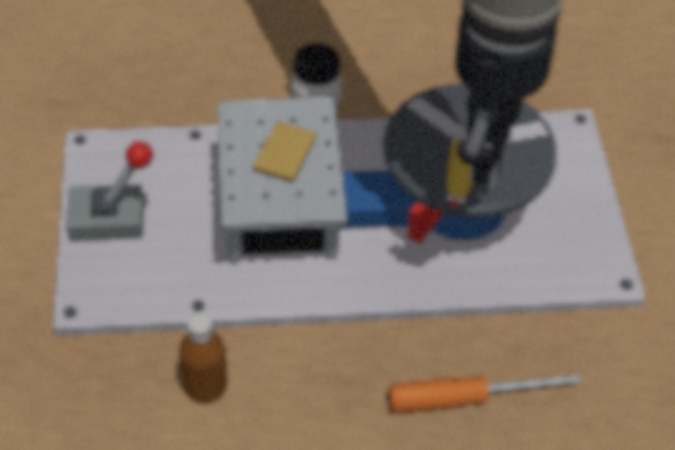

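View pics/top3.png

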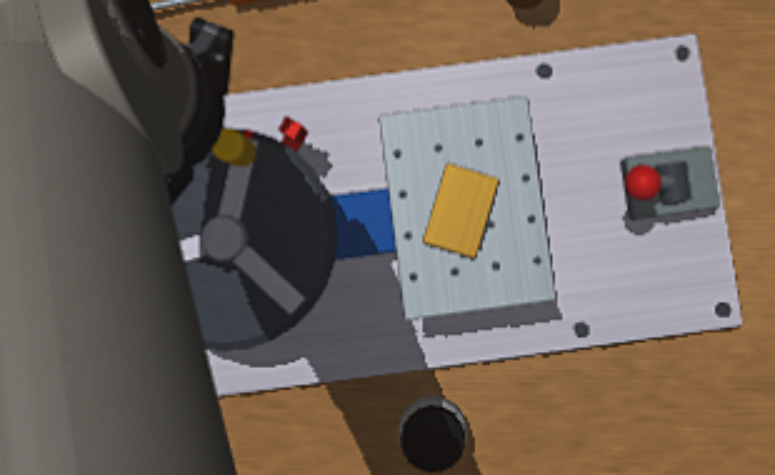

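```bash

python3 - <<'E'
from h import *
T=read_camera("top")
print(blobs(T["frame"],(20,150,60),(34,255,255),30))
H=onz(T,(244,198.4),.165)[:2]-AX;print(np.hypot(*H),330.4-np.degrees(np.arctan2(H[1],H[0])))
E
```

```text
[([243.2, 198.9], [235, 192, 17, 14, 181]), ([334.0, 223.8], [320, 206, 29, 37, 691])]
0.061708659517075534 347.385212547572
```

```bash

python3 -m jog '[[8,-4,0.3,2,0,-0.4,1],[8,-4,0.3,2,0,-0.4,1],[8,-3,0.3,1,0,-0.3,1]]'
cat > m.py <<'E'
from h import *
st(-21.8)
T=read_camera("top")
for c,s in blobs(T["frame"],(20,150,60),(34,255,255),30):
    H=onz(T,c,.165)[:2]-AX
    if np.hypot(*H)<.08: print("cam",c,s,np.hypot(*H),330.4-np.degrees(np.arctan2(H[1],H[0])))
import sys
if len(sys.argv)>1: cv2.imwrite("pics/%s.png"%sys.argv[1],cv2.resize(T["frame"][160:300,170:310],None,fx=4,fy=4)[:,:,::-1])
E
python3 m.py
```

```text
t: 16.53
tool_pos: [0.5958, 0.1464, 0.136]
tool_rot: [2.623, 1.723, 0.015]
wrist_force: [0.1, 2.3, 2.9]
width: 0.0078
t 16.53 z 0.1360 tilt [0.5 0.1] | handle r 63.1 turned 348.0 (mod360) yawerr 174.2 | axis in tool [-28.1 -62.8] | F tool [ 2.2 -0.8 -2.9] J1,3,7 [-0.13 -0.23 -0.81]
  tilt fix rx,ry deg [ 0.4 -0.3]
cam [246.8, 199.8] [239, 192, 17, 15, 186] 0.06109508079094432 352.24446292494497
```

```bash

python3 -m jog '[[8,-3.5,0.6,0.5,0,-0.2,2],[8,-2.5,0.6,0.5,0,-0.2,2]]'
python3 m.py top4
```

```text
t: 16.75
tool_pos: [0.5949, 0.1405, 0.1356]
tool_rot: [2.681, 1.624, 0.007]
wrist_force: [0.6, 2.3, 1.4]
width: 0.008
t 16.75 z 0.1356 tilt [ 0.4 -0.2] | handle r 62.8 turned 353.2 (mod360) yawerr 175.3 | axis in tool [-27.  -62.5] | F tool [ 2.3 -0.5 -1.4] J1,3,7 [-0.14 -0.21 -0.88]
  tilt fix rx,ry deg [ 0.5 -0. ]
cam [249.9, 201.0] [242, 193, 17, 15, 178] 0.061446098546564416 357.4273370400595
```

View pics/top4.png

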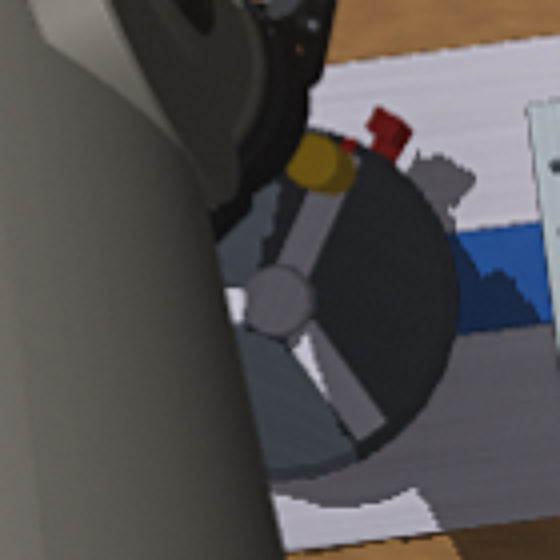

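```bash
cat > g.py <<'E'
from h import *
import sys
f0=cv2.imread("pics/top0.png")[:,:,::-1].copy();T=read_camera("top")
def spoke(f,name):
    # light-grey pixel: spoke centroid direction in the clear sector (lower-right spoke), wheel plane
    g=cv2.cvtColor(f,cv2.COLOR_RGB2HSV);out=[]
    for lo in((20,150,60),(22,180,120)):
        for c,s in blobs(f,lo,(34,255,255),30):
            H=onz(T,c,.165)[:2]-AX
            if np.hypot(*H)<.08: out.append((c,s[4],round(330.4-np.degrees(np.arctan2(H[1],H[0])),1)))
    print(name,out)
    h=cv2.cvtColor(f,cv2.COLOR_RGB2HSV)
    for c,s in blobs(f,(18,150,30),(36,255,255),30):
        if s[0]<280:
            sub=h[s[1]:s[1]+s[3],s[0]:s[0]+s[2]];print(sub[:,:,2])
spoke(f0,"start");spoke(T["frame"],"now")
E
python3 g.py
```

```text
start [([252.5, 202.3], 180, np.float64(361.9)), ([251.1, 201.4], 135, np.float64(359.4))]
[[ 71  72  72  82 103 141 162 152 118  82  45  51  54  91 125 145 153]
 [ 73  74  99 167 185 203 209 206 193 178 123  55  53  52  55 164 164]
 [ 75  96 173 207 206 203 201 201 205 209 193 127  56  57 102 195 203]
 [ 92 173 204 201 198 198 198 197 196 200 207 193  98  47 178 203 202]
 [129 199 201 198 196 198 197 196 197 198 200 209 140  56 149 169 205]
 [162 200 198 196 196 197 197 197 196 197 197 207 168  70  67 106 191]
 [186 202 197 195 196 197 196 196 194 197 196 203 192  86  49  69 146]
 [181 201 195 195 195 195 196 196 194 195 196 201 189  84  56  55  83]
 [175 202 195 193 196 194 195 195 194 194 196 205 147  69  60  62  54]
 [145 198 198 194 193 192 193 195 193 194 200 205 116  63  62  65  63]
 [ 81 174 200 196 193 192 194 194 195 198 200 172  91  63  64  64  68]
 [ 70 104 176 201 201 196 197 197 201 203 167 101  62  61  66  67  65]
 [ 71  69 104 146 174 183 194 184 169 151  99  62  62  66  67  69  52]
 [ 70  71  65  59  97 118 123 107  88  69  59  64  64  67  67  59  37]
 [ 68  70  68  
[... 469 characters left out ...]
 97 105 103 101 102 100 102 102 104 107  98  73  67  75  71]
 [ 27  82 103 103 101 101 101 101 101 100 101 106  93  72  69  71  79]
 [ 75 101 103 100 101 101 101 103 102 102 105 106  87  71  70  70  76]
 [ 96 107 101 101 101 101 101 101 102 103 105 107  81  72  71  70  74]
 [ 74 102 104 103 103 103 103 100 103 103 106  96  73  72  73  73  75]
 [ 39  81 105 105 103 103 104 104 105 108 100  79  72  71  71  72  71]
 [ 36  47  75  99 105 105 105 107 102  99  84  73  71  71  72  74  61]
 [ 38  37  37  65  81  93  95  90  81  78  71  71  72  74  75  64  44]
 [ 36  35  37  35  37  65  74  73  69  71  71  74  73  72  78  47  37]
 [ 36  36  36  36  34  77  83  83  80  79  75  72  75  82  72  41  38]]
```

```bash

python3 -m jog '[[8,-3,0.5,0.5,0.2,0,1.5],[8,-1,0.3,0,0.2,0,0]]'
python3 m.py; python3 g.py | grep -v "\[ "
```

```text
t: 17.02
tool_pos: [0.5936, 0.1367, 0.1351]
tool_rot: [2.706, 1.594, 0.002]
wrist_force: [0.1, 1.8, 2.1]
width: 0.0079
t 17.02 z 0.1351 tilt [ 0.1 -0. ] | handle r 62.6 turned 356.8 (mod360) yawerr 177.4 | axis in tool [-24.6 -62.5] | F tool [ 1.6 -0.8 -2.1] J1,3,7 [-0.13 -0.21 -0.89]
  tilt fix rx,ry deg [ 0.1 -0. ]
cam [252.2, 202.2] [244, 195, 17, 14, 171] 0.061591772941476955 361.46143785678856
start [([252.5, 202.3], 180, np.float64(361.9)), ([251.1, 201.4], 135, np.float64(359.4))]
 [129 199 201 198 196 198 197 196 197 198 200 209 140  56 149 169 205]
 [162 200 198 196 196 197 197 197 196 197 197 207 168  70  67 106 191]
 [186 202 197 195 196 197 196 196 194 197 196 203 192  86  49  69 146]
 [181 201 195 195 195 195 196 196 194 195 196 201 189  84  56  55  83]
 [175 202 195 193 196 194 195 195 194 194 196 205 147  69  60  62  54]
 [145 198 198 194 193 192 193 195 193 194 200 205 116  63  62  65  63]
now [([252.2, 202.2], 173, np.float64(361.5))]
```

```bash

python3 -m jog '[[8,6,0,0,0,0,0],[8,10,0,0,0,0,0],[8,4,0,-20,0,0,0],[8,0,0,-30,0,0,0],[8,0,0,-30,0,0,0],[8,0,0,-5,0,0,0]]'
python3 -c "
from h import *
to(.5626,-.1135,.215,98)"
```

```text
t: 17.62
tool_pos: [0.6014, 0.1528, 0.2166]
tool_rot: [2.705, 1.595, -0.024]
wrist_force: [0.8, 1.4, 0.4]
width: 0.0082
t 17.62 pos [0.6014 0.1528 0.2166] yaw 61.0 tilt 0.90 tool delta mm [-251.8   95.     4.4] turn z deg -37.0 F [0.8 1.4 0.4] w 8.2 J [-0.15  0.37 -0.22  1.61  0.09  1.18 -0.9 ]
```

```bash

python3 -m jog '[[8,-37,14,0,0,0,0],[8,-37,14,0,0,0,0],[8,-37,14,0,0,0,0],[8,-37,14,0,0,0,0],[8,-37,14,0,0,0,0],[8,-37,14,0,0,0,0],[8,-20,8,0,0,0,0],[8,0,0,0,0,0,-3]]'
python3 m.py top5; python3 g.py | grep -v "\[ "; python3 -c "
from h import *
to(.5626,-.1135,.215,98)"
```

```text
t: 18.28
tool_pos: [0.5672, -0.1082, 0.2172]
tool_rot: [2.651, 1.684, -0.025]
wrist_force: [0.3, 0.5, -0.1]
width: 0.0078
t 18.28 z 0.2172 tilt [-0.7 -0.5] | handle r 275.1 turned 53.9 (mod360) yawerr -121.6 | axis in tool [ 212.5 -144.2] | F tool [0.6 0.  0.1] J1,3,7 [ 0.2  -0.11 -0.37]
  tilt fix rx,ry deg [-0.5  0.8]
cam [251.5, 201.6] [244, 194, 17, 15, 188] 0.06184871376888559 360.05032636924994
start [([252.5, 202.3], 180, np.float64(361.9)), ([251.1, 201.4], 135, np.float64(359.4))]
 [129 199 201 198 196 198 197 196 197 198 200 209 140  56 149 169 205]
 [162 200 198 196 196 197 197 197 196 197 197 207 168  70  67 106 191]
 [186 202 197 195 196 197 196 196 194 197 196 203 192  86  49  69 146]
 [181 201 195 195 195 195 196 196 194 195 196 201 189  84  56  55  83]
 [175 202 195 193 196 194 195 195 194 194 196 205 147  69  60  62  54]
 [145 198 198 194 193 192 193 195 193 194 200 205 116  63  62  65  63]
now [([251.5, 201.6], 186, np.float64(360.1)), ([249.8, 200.7], 137, np.float64(357.1))]
 [107 190 219 218 215 214 214 215 214 220 221 171  75  63 214 219 224]
 [176 220 217 213 212 214 212 212 214 214 222 215  97  67 176 221 207]
 [200 220 212 212 213 213 213 211 213 212 214 222 141  61  93 182 137]
 [207 217 211 211 212 211 211 212 212 212 213 225 171  80  58  95 147]
 [208 217 210 211 211 212 212 211 211 211 213 223 154  75  62  59 131]
 [202 217 211 210 212 210 211 212 210 211 215 221 131  69  69  66  64]
 [194 219 211 209 209 210 210 210 209 209 217 220 115  66  71  72  70]
 [149 210 216 211 210 209 208 210 210 215 217 178  86  66  72  73  70]
t 18.38 pos [ 0.5679 -0.1033  0.217 ] yaw 65.1 tilt 0.81 tool delta mm [-11.5  -0.5   2.2] turn z deg -32.9 F [ 1.  -0.8 -0.2] w 7.8 J [ 0.2   0.29 -0.12  1.72  0.04  1.15 -0.37]
```

View pics/top5.png

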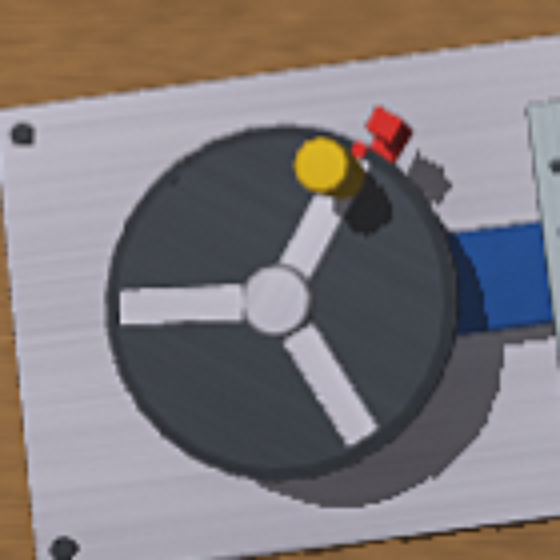

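```bash
cat > sp.py <<'E'
from h import *
f0=cv2.imread("pics/top0.png")[:,:,::-1].copy();T=read_camera("top")
def sp(f,A):
    res=[]
    h=cv2.cvtColor(f,cv2.COLOR_RGB2HSV);m=cv2.inRange(h,np.array((0,0,140)),np.array((180,60,255)))
    ys,xs=np.nonzero(m);k=(abs(xs-240)<50)&(abs(ys-235)<50)
    W=np.array([onz(T,(x,y),.106)[:2] for x,y in zip(xs[k],ys[k])])-A
    r=np.hypot(*W.T);a=np.degrees(np.arctan2(W[:,1],W[:,0]))%360
    k=(r>.03)&(r<.068)
    a=a[k]; return [ (round(float(a[(abs((a-c+180)%360-180)<25)].mean()),2),int((abs((a-c+180)%360-180)<25).sum())) for c in (90,210)]
A=onz(T,(239,236),.114)[:2];print(A,sp(f0,A),sp(T["frame"],A),sp(f0,AX),sp(T["frame"],AX))
E
python3 sp.py
```

```text
[0.5248273  0.14482884] [(86.88, 169), (210.27, 185)] [(89.73, 177), (212.88, 187)] [(89.63, 170), (209.62, 186)] [(92.38, 179), (212.05, 187)]
```

The handle is about 2.5° short of the pointer by both the spokes and the handle top. I'll go back and nudge it.

```bash

python3 -m jog '[[8,37,-15.5,0,0,0,1],[8,37,-15.5,0,0,0,1],[8,37,-15.5,0,0,0,1],[8,37,-15.5,0,0,0,1],[8,37,-15.5,0,0,0,1],[8,37,-15.5,0,0,0,1],[8,13,-5,0,0,0,0]]' >/dev/null
python3 -c "
from h import *
to(.6020,.1528,.135,59)"
```

```text
t 19.02 pos [0.59   0.1655 0.2134] yaw 58.7 tilt 0.84 tool delta mm [-3.9 17.7 78.2] turn z deg -0.3 F [-0.6  0.9  0.1] w 7.6 J [-0.17  0.36 -0.23  1.63  0.08  1.17 -0.96]
```

```bash

python3 -m jog '[[8,-1,10,0,0,0,0],[8,-1,6,25,0,0,0],[8,0,2,30,0,0,0],[8,0,0,20,0,0,0],[8,0,0,0,0,0,0]]' >/dev/null
python3 -c "
from h import *
to(.5932,.1338,.135,59);st(-21.8)"
```

```text
t 19.43 pos [0.603  0.1737 0.1369] yaw 60.1 tilt 0.71 tool delta mm [-39.4  11.5   1.8] turn z deg 1.1 F [-0.4 -0.8 -1.2] w 8.1 J [-0.18  0.45 -0.22  1.68  0.1   1.03 -0.95]
t 19.43 z 0.1369 tilt [-0.6  0.3] | handle r 65.8 turned 322.3 (mod360) yawerr 141.9 | axis in tool [-62.4 -51.7] | F tool [-0.9  0.1  1.2] J1,3,7 [-0.18 -0.22 -0.95]
  tilt fix rx,ry deg [-0.7  0. ]
```

```bash

python3 -m jog '[[8,-12,6,0,0,0,0],[8,-10,4,1,0,0,0],[8,-6,1.5,0,0,0,0],[8,-2,0,0,0,0,0]]' >/dev/null
python3 -c "
from h import *
to(.5932,.1338,.135,59);st(-21.8)"; python3 sp.py;python3 g.py | grep -v "\[ "|grep n
```

```text
t 19.77 pos [0.5983 0.1398 0.1374] yaw 60.1 tilt 0.66 tool delta mm [-7.8 -1.4  2.5] turn z deg 1.1 F [-1.5 -0.2 -0.2] w 8.3 J [-0.13  0.43 -0.22  1.71  0.1   1.02 -0.9 ]
t 19.77 z 0.1374 tilt [-0.6  0.3] | handle r 65.3 turned 352.5 (mod360) yawerr 172.2 | axis in tool [-30.6 -64.7] | F tool [-0.9 -1.2  0.2] J1,3,7 [-0.13 -0.22 -0.9 ]
  tilt fix rx,ry deg [-0.7  0. ]
[0.5248273  0.14482884] [(86.88, 169), (210.27, 185)] [(nan, 0), (209.9, 124)] [(89.63, 170), (209.62, 186)] [(nan, 0), (209.36, 128)]
start [([252.5, 202.3], 180, np.float64(361.9)), ([251.1, 201.4], 135, np.float64(359.4))]
now [([251.6, 201.7], 191, np.float64(360.3))]sp.py:10: RuntimeWarning: Mean of empty slice.
  a=a[k]; return [ (round(float(a[(abs((a-c+180)%360-180)<25)].mean()),2),int((abs((a-c+180)%360-180)<25).sum())) for c in (90,210)]
  ret = ret.dtype.type(ret / rcount)
```

Not in contact yet; about 8 mm remain.

```bash

python3 -m jog '[[8,-4,-0.7,1,0,0,0],[8,-3.5,-0.7,1,0,0,0],[8,-2,-0.3,0,0,0,0]]' >/dev/null
python3 -c "
from h import *
to(.5932,.1338,.135,59);st(-21.8)"; python3 g.py | grep -v "\[ "|grep n
```

```text
t 20.12 pos [0.5936 0.1352 0.138 ] yaw 60.2 tilt 0.63 tool delta mm [-1.5  0.3  3. ] turn z deg 1.2 F [ 2.   2.4 -1.3] w 7.9 J [-0.12  0.42 -0.22  1.73  0.09  1.   -0.89]
t 20.12 z 0.1380 tilt [-0.2  0.6] | handle r 63.0 turned 358.0 (mod360) yawerr 177.8 | axis in tool [-24.2 -62.9] | F tool [3.1 0.5 1.3] J1,3,7 [-0.12 -0.22 -0.89]
  tilt fix rx,ry deg [-0.5 -0.4]
start [([252.5, 202.3], 180, np.float64(361.9)), ([251.1, 201.4], 135, np.float64(359.4))]
now [([252.9, 202.5], 173, np.float64(362.6))]
```

```bash

python3 -m jog '[[8,-2,0.3,0,0,0,0],[8,-0.5,0,0,0,0,0]]' >/dev/null
python3 -c "
from h import *
to(.5932,.1338,.135,59)"; python3 g.py | grep -v "\[ "|grep n
python3 -m jog '[[8,6,0,0,0,0,0],[8,10,0,0,0,0,0],[8,4,0,-20,0,0,0],[8,0,0,-30,0,0,0],[8,0,0,-30,0,0,0],[8,0,0,-5,0,0,0]]' >/dev/null
python3 -m jog '[[8,-37,14,0,0,0,0],[8,-37,14,0,0,0,0],[8,-37,14,0,0,0,0],[8,-37,14,0,0,0,0],[8,-37,14,0,0,0,0],[8,-37,14,0,0,0,0],[8,-20,8,0,0,0,0],[8,0,0,0,0,0,-3]]' >/dev/null
python3 sp.py; python3 g.py | grep -v "\[ "|grep n;  python3 -c "
from h import *
to(.5626,-.1135,.215,98)"
```

```text
t 20.33 pos [0.5922 0.134  0.1381] yaw 60.2 tilt 0.69 tool delta mm [0.3 1.  3.1] turn z deg 1.2 F [ 0.1  0.9 -1.8] w 8.4 J [-0.12  0.41 -0.22  1.74  0.09  1.   -0.89]
start [([252.5, 202.3], 180, np.float64(361.9)), ([251.1, 201.4], 135, np.float64(359.4))]
now [([253.9, 203.2], 164, np.float64(364.5))]
[0.5248273  0.14482884] [(86.88, 169), (210.27, 185)] [(86.81, 171), (209.55, 186)] [(89.63, 170), (209.62, 186)] [(89.55, 172), (209.01, 187)]
start [([252.5, 202.3], 180, np.float64(361.9)), ([251.1, 201.4], 135, np.float64(359.4))]
now [([252.9, 202.5], 188, np.float64(362.6)), ([251.5, 201.8], 136, np.float64(360.2))]
t 21.65 pos [ 0.5681 -0.1012  0.2219] yaw 64.4 tilt 0.76 tool delta mm [-13.5   0.4   6.8] turn z deg -33.6 F [-0.3  0.7 -1. ] w 7.9 J [ 0.21  0.28 -0.13  1.72  0.03  1.15 -0.37]
```

```bash

python3 -m jog '[[8,-5,0,0,0,0,-7],[8,0,0,0,0,0,-7],[8,0,0,0,0,0,-7],[8,0,0,0,0,0,-7],[8,0,0,0,0,0,-5],[8,0,0,0,0,0,0]]' >/dev/null
python3 -c "
from h import *
to(.5626,-.1135,.100,98)"
```

```text
t 22.15 pos [ 0.569  -0.094   0.2207] yaw 99.0 tilt 1.06 tool delta mm [-20.4  -8.7 120.4] turn z deg 1.0 F [ 1.   0.  -0.1] w 7.9 J [ 0.28  0.29 -0.22  1.72  0.05  1.15  0.2 ]
```

```bash

python3 -m jog '[[8,-10,-4,0,0,0,0],[8,-10,-4,5,0,0,0],[8,-3,-2,20,0,0,0],[8,0,0,20,0,0,0]]' >/dev/null
python3 -c "
from h import *
to(.5626,-.1135,.100,98);st()"|cut -c1-230
```

```text
t 22.48 pos [ 0.5666 -0.1166  0.1779] yaw 98.8 tilt 0.88 tool delta mm [ 2.5 -3.8 78. ] turn z deg 0.8 F [-0.5 -0.2 -0.3] w 8.0 J [ 0.31  0.32 -0.21  1.77  0.06  1.06  0.23]
t 22.48 z 0.1779 tilt [0.1 0.9] | handle r 243.2 turned 51.8 (mod360) yawerr -89.8 | axis in tool [265.   1.] | F tool [-0.1 -0.5  0.3] J1,3,7 [ 0.31 -0.21  0.23]
  tilt fix rx,ry deg [ 0.2 -0.9]
```

```bash

python3 -m jog '[[8,1,-1.5,20,0,-0.5,0],[8,1,-1.5,25,0,-0.4,0],[8,0,-1,20,0,0,0],[8,0,0,10,0,0,0],[8,0,0,0,0,0,0]]' >/dev/null
python3 -c "
from h import *
to(.5626,-.1135,.100,98)
S=read_camera('scene');cv2.imwrite('pics/s6.png',cv2.resize(S['frame'][120:300,190:460],None,fx=2.5,fy=2.5)[:,:,::-1])"
```

```text
t 22.90 pos [ 0.5585 -0.1201  0.095 ] yaw 98.0 tilt 0.23 tool delta mm [ 5.9  5.  -5. ] turn z deg 0.0 F [ 0.   0.2 -0.1] w 7.7 J [ 0.29  0.4  -0.19  1.86  0.1   0.89  0.19]
```

View pics/s6.png

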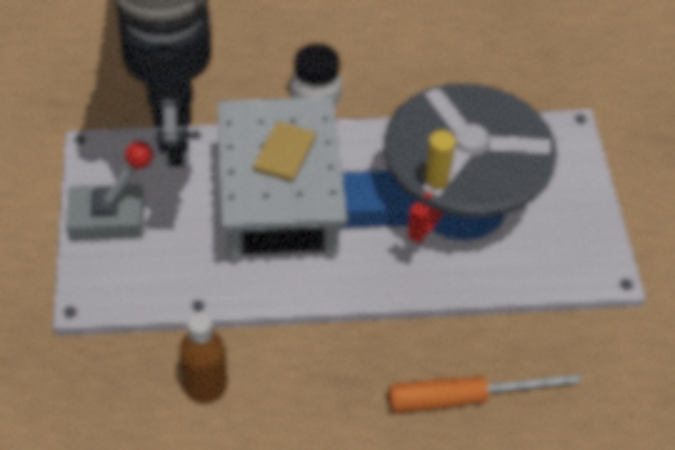

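```bash

python3 -m jog '[[8,-5,3,-3,0,0,0],[8,-6,2,-1,0,0,0],[8,-7,0.5,0,0,0,0],[8,-7,0,0,0,0,0],[8,-7,0,0,0,0,0],[8,-7,0,0,0,0,0]]'
cat > l.py <<'E'
from h import *
C=np.array([.5429,.0321]);a=np.radians(7.69);ux=np.array([np.cos(a),np.sin(a)]);uy=np.array([-ux[1],ux[0]])
s=sense();p,M=yaw();d=s["tool_pos"][:2]-(C-.225*uy)
print("along push %.1f (end ~14.6) lateral ux %.1f z %.4f yaw %.1f"%(-d@uy*1000,d@ux*1000,s["tool_pos"][2],p),"Ftool",(M.T@s["wrist_force"]).round(1))
E
python3 l.py
```

```text
t: 23.45
tool_pos: [0.5752, -0.1601, 0.1066]
tool_rot: [2.056, 2.366, 0.004]
wrist_force: [0.0, 1.5, 1.2]
width: 0.0085
along push -30.2 (end ~14.6) lateral ux 6.3 z 0.1066 yaw 98.0 Ftool [ 1.5  0.3 -1.2]
```

```bash

python3 -m jog '[[8,-6,-2,2,0,0,0],[8,-6,-2,2,0,0,0],[8,-6,-1,1,0,0,0],[8,-6,-1,1,0,0,0]]'
python3 l.py
```

```text
t: 23.78
tool_pos: [0.5738, -0.1893, 0.1014]
tool_rot: [2.055, 2.361, 0.006]
wrist_force: [0.3, 1.0, 0.6]
width: 0.0077
along push -1.4 (end ~14.6) lateral ux 1.0 z 0.1014 yaw 97.9 Ftool [ 1.   0.4 -0.6]
```

```bash

python3 -m jog '[[8,-4,0,0,0,0,0],[8,-4,0,0,0,0,0]]' >/dev/null; python3 l.py
python3 -m jog '[[8,-3,0,0,0,0,0],[8,-2,0,0,0,0,0]]' >/dev/null; python3 l.py
python3 -m jog '[[8,-2,0,0,0,0,0]]' >/dev/null; python3 l.py
```

```text
along push 8.3 (end ~14.6) lateral ux -0.2 z 0.1004 yaw 97.8 Ftool [ 1.9 -0.2  0.3]
along push 14.1 (end ~14.6) lateral ux -0.7 z 0.0998 yaw 97.8 Ftool [0.1 0.6 0.5]
along push 15.3 (end ~14.6) lateral ux -0.8 z 0.0995 yaw 97.8 Ftool [ 6.1  0.4 -0.8]
```

```bash

python3 -m jog '[[8,-2,0,0,0,0,0]]' >/dev/null; python3 l.py
python3 -m jog '[[8,-1,0,0,0,0,0]]' >/dev/null; python3 l.py
```

```text
along push 15.3 (end ~14.6) lateral ux -0.7 z 0.0994 yaw 97.9 Ftool [ 6.8 -0.3 -3.5]
along push 15.0 (end ~14.6) lateral ux -0.6 z 0.0994 yaw 97.9 Ftool [ 2.2  0.  -1.9]
```

The lever is hard against its stop. I'll back off, rise and check.

```bash

python3 -m jog '[[8,8,0,0,0,0,0],[8,12,0,0,0,0,0],[8,8,0,-10,0,0,0],[8,0,0,-30,0,0,0],[8,0,0,-35,0,0,0],[8,0,0,-35,0,0,0],[8,-20,20,0,0,0,0],[8,0,0,0,0,0,0]]'
python3 -m jog '[[8,-35,-10,0,0,0,0],[8,-35,-10,0,0,0,0],[8,-35,-10,0,0,0,0],[8,-35,-10,0,0,0,0],[8,-35,-10,0,0,0,0],[8,-20,0,0,0,0,0],[8,0,0,0,0,0,0]]'
python3 sp.py; python3 g.py | grep -v "\[ "|grep n; python3 - <<'E'
from h import *
for n in("scene","top"):
    c=read_camera(n); f=c["frame"]; print(blobs(f,(0,190,100),(4,255,255)))
    g=f[140:330,150:460] if n=="top" else f[120:300,190:460]
    cv2.imwrite(f"pics/{n}7.png",cv2.resize(g,None,fx=2.5,fy=2.5)[:,:,::-1])
    for q in blobs(f,(0,190,100),(4,255,255)): print(n,onz(c,q[0],.107).round(4))
a=np.radians(7.69);print("expected ball",np.array([.57301,-.19088])+.038*np.array([np.sin(a),-np.cos(a)]))
E
```

```text
t: 25.03
tool_pos: [0.5914, -0.1905, 0.2173]
tool_rot: [2.05, 2.37, 0.001]
wrist_force: [0.2, -1.1, -0.1]
width: 0.0079
t: 25.62
tool_pos: [0.5743, -0.3897, 0.2247]
tool_rot: [2.027, 2.379, 0.004]
wrist_force: [-0.2, 0.4, 0.1]
width: 0.0081
[0.5248273  0.14482884] [(86.88, 169), (210.27, 185)] [(86.88, 169), (209.55, 184)] [(89.63, 170), (209.62, 186)] [(89.63, 170), (209.01, 185)]
start [([252.5, 202.3], 180, np.float64(361.9)), ([251.1, 201.4], 135, np.float64(359.4))]
now [([252.7, 202.4], 181, np.float64(362.3)), ([251.4, 201.7], 134, np.float64(360.0))]
[([210.7, 184.6], [207, 182, 8, 6, 22]), ([358.3, 207.7], [355, 203, 8, 12, 50])]
scene [ 0.5813 -0.2277  0.107 ]
scene [0.6221 0.1027 0.107 ]
[([265.0, 193.1], [260, 187, 10, 13, 62]), ([448.9, 206.4], [443, 201, 13, 12, 129])]
top [0.6019 0.1012 0.107 ]
top [ 0.5789 -0.2294  0.107 ]
expected ball [ 0.5780949  -0.22853825]
```

View pics/top7.png

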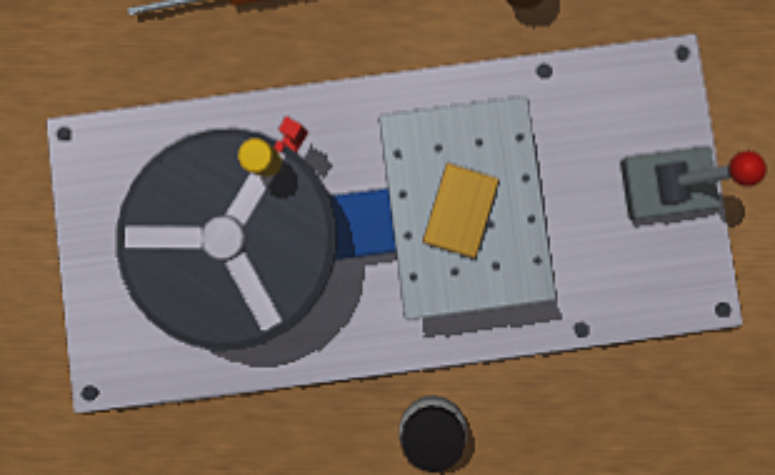

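View pics/scene7.png

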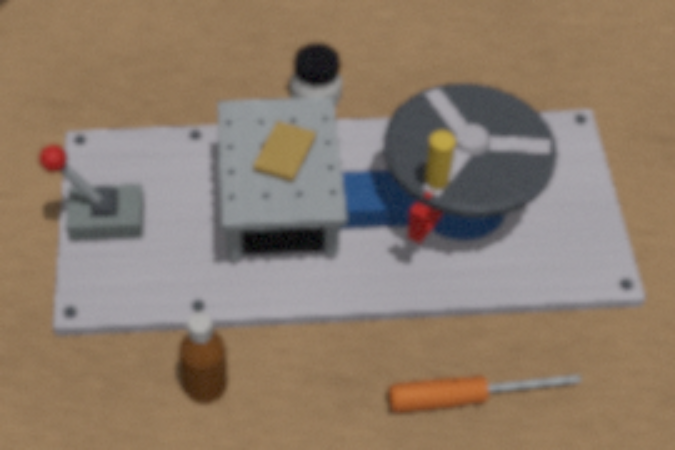

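The handle is back at the pointer: zoomed top view (257,156), against (257,154) at the start. The ball is fully over at (748,168), within about 1 mm of where it should end. The blank, jar, bottle and screwdriver haven't moved, and the robot is clear of everything.

```bash
python3 -c "
from bench import *
job_done()"
```

```text
the job is handed in; nothing more can be done
```

The wheel has been pushed through one full clockwise turn and the lock lever is fully over. I handed the job in at about 26 s of the 72 s allowed.

**Wheel:** I pushed the handle with the fingertips held 8 mm apart, in two strokes of about 195° and 165°. The first check showed it about 2.5° short of the pointer, so I went back and nudged it before touching the lever. In the last top view the handle and spokes are back at their start angle to within about 0.7°, and the checks differ slightly (0 to 0.7° past the start). My finger-position estimate read up to about 6° low near the end, so I relied on the camera instead.

**Lever:** I pushed it to its stop, where the force rose to about 6–7 N with no further movement. In the top view the ball is within about 1 mm of its expected end position. The scene view puts it about 3 mm off, which is about what I'd expect from that coarser view.

**Forces and loose items:** Pushing forces on the wheel read about 2–3 N throughout. In the final pictures the blank, jar, bottle and screwdriver look unmoved, apart from the blank rising with the platform, and the robot was clear of everything.

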